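Drain the polishing balls from a tumbler bowl past a sorting card

ROBOT

A 6-joint arm with a two-finger parallel gripper is mounted at the origin on the work surface. World frame = base frame: x ahead of the robot, y to its left, z up, the work surface at z = 0. Lengths are in m, angles in rad, forces in N, time in s.
With the tool pointing down it reaches from about 0.275 to 1 m from the base axis. Payload 8.4 kg.
Tool frame: the origin (TCP) lies on the centre line of the jaws, within the pads' length; the fingertips stand 17 mm ahead of it and the grasp point (between the pads) lies 2 mm behind it (bot.tcp_to_tips is the y of the fingertips in the tool frame, in m); y points along the fingers, z is the direction in which the jaws open and shut, and the axes are right-handed (so a half turn about y gives the same grasp; the last joint's range is limited). The gripper opens to 85 mm and grips with 20 to 120 N. Pads are 22 mm wide; open, the fingers measure 114 mm over their backs; the gripper's body (76 mm by 85 mm) begins 54 mm behind the grasp point. The pads swing forward as they close: fully open they stand 13 mm farther back than shut.
Start: joints at [1.343, 0.353, 1.633, -0, 1.155, -0.002], TCP at [0.14, 0.609, 0.248] pointing down, gripper open.
Joint ranges: [-2.63, 2.63], [-0.92, 2.1], [0.06, 2.66], [-1.3, 4.44], [0, 2.69], [-3.02, 3.02]. Speed limits (rad/s): [2.22, 2.22, 2.79, 3.14, 3.14, 3.14].

INTERFACE

Orientations are given as a unit quaternion [x, y, z, w].
In Python, from workcell import bot, hand, kinematics, get_obs, vision, hand_in gives the robot as it stands. The module is installed in compiled form; this text tells all that it offers. Calls block until the motion is done:
- bot.reach(position, orientation): joint-space move of the TCP to a pose.
- bot.servo_line(position, ori=None, velocity=0.15): straight line of the TCP; ori=None keeps the orientation; velocity is the mean speed in m/s.
- bot.goto_joints(angles): joint-space move.
- hand.move_gripper(opening, strength=None): finger opening in m; strength is the grip in N (None keeps the last); returns when the fingers have stopped.
- bot.dwell(seconds).
- kinematics.solve_ik(position, orientation): joint angles nearest the present ones, or None.
- get_obs(): the state.
- vision.read_camera(name): name is "side" or "top"; returns a dict with "frame" (400x640x3 uint8, red, green, blue), "intrinsics" (3x3 intrinsics, pixels), "view" (4x4, takes a point from world to camera coordinates). Camera axes: x right, y down, z forward; pixel columns grow to the right and rows downward; lengths in m; the calibration is good to about 2 mm. A picture is of the moment at which its call begins. There is no depth.
A pose or a line that the arm cannot do raises bot.IKError and nothing moves.
- hand_in(): hands the job in, once; it reports no verdict.
The state is a dict: "time_s": time; "joint_pos": joint angles; "joint_vel": joint speeds; "joint_efforts": joint torques, N m; "position": TCP position; "orientation": TCP orientation; "wrist_force": force on the tool from outside, world axes, zero at the start; "ft_torque": the same for the moment, N m; "gripper_width": finger opening in m.
Only numpy, scipy, OpenCV 4.12 (cv2) and the standard library are available. Lean on these libraries where they do the work, as an engineer would, in place of code of your own. Each camera call takes 0.05 s, during which the arm holds its last target. There are 200 camera calls.

TASK

Make the polisher safe first: lift the black cover on the control box, throw the toggle fully over to stop (towards the cover's hinge) and shut the cover. Then take the aluminium card from its rack, hold it square and centred across the rim near the bowl's mouth and press the bowl down with it, so that all the white balls run out under the card into the catch tray while the card keeps both pistons in the bowl. Let the bowl come back level with the card still across it, put the card back in its slot as it stood, and leave the other things on the bench alone.

Things in the scene. Friction and masses are not known exactly. Their poses are not given: they have to be found in the camera images.
- hinge (a point): middle of the tipping axis of the polisher's sheet-steel bowl, 120 mm above the bench. Its frame is that of the fixed grey polisher (yaw within 0.25 rad): x from the bowl's open mouth to its closed back, y along the axis, z up. Uprights of the polisher: y = +-(99 to 111) mm, x = -25 to 25 mm, top 142 mm above the bench
- bowl (a joint): tipping angle of the bowl, rad: 0 = at rest, rim level; grows as the mouth goes down, stop at 0.75. A spring brings it back to 0: pressing down on the rim 70 mm in front of the axis takes about 10 to 15 N. Tipped beyond 0.14, all inside rolls to the mouth; with a card across the rim about 37 mm stay open below it: balls pass, pistons do not
- rim (a point): point midway between the bowl's two straight side walls, level with their tops (the rim: y = +-82 mm, 8 mm thick bead), at rest 70 mm in front of the axis and 34 mm above it; tips with the bowl. Bowl inside: 160 mm wide, mouth 95 mm in front of the axis, back 85 mm behind it; floor level with the axis at the mouth, falling 0.14 rad to the back
- tray (a point): centre of the floor of the steel catch tray below the mouth, 12 mm above the bench, fixed to the polisher; inside 135 mm (x) by 200 mm (y), side and robot-side walls to 80 mm above the bench; axes as hinge
- cover (a joint): angle of the black safety cover over the switch, rad: 0 = shut, grows as its near side is lifted up and back, stop at 1.8. Stiff hinge: it stays wherever it is left (1 to 2 N at the bar moves it)
- cover_hinge (a point): middle of the cover's hinge line, at the far side of the grey control box (140 x 100 mm, 45 mm high, fixed, yaw within 0.25 rad), 45 mm above the bench; the frame is the box's: x from the cover's bar to the hinge, y along the hinge, z up. Cover: 60 mm wide, 57 high, reaching from the hinge to x = -75 mm
- cover_bar (a point): middle of the round steel lifting bar of the cover, 10 mm thick, 60 mm free length along the hinge direction, 35 mm in front of the cover's near face; when shut 110 mm from the hinge line along -x and 45 mm above it; turns with the cover
- toggle (a joint): angle of the bat-handled toggle under the cover, rad: 0 = run (leaning 0.45 rad to -x of the control box, towards the cover's bar), 0.9 = stop (leaning 0.45 rad to +x, towards the hinge); stays where it is left, about 1.2 N at its tip moves it
- toggle_tip (a point): tip of the toggle, 44 mm from its pivot, handle 10 to 15 mm thick; the pivot is 47 mm from the hinge line along -x of the control box and level with it, 46 mm above the bench
- card_center (a point): centre of the loose sorting card, a plain stiff aluminium plate 190 mm long (its y), 125 mm high (its z, up from the lower edge), 6 mm thick (its x), about 0.2 kg. It stands in the rack leaning 30 degrees, top towards the robot, and sticks out about 60 mm above the slot's walls
- card_edge (a point): middle of the card's lower long edge; axes as card_center
- slot (a point): middle of the bottom of the slot of the fixed wooden rack (yaw within 0.25 rad), 24 mm above the bench; x away from the robot, y along the slot, z up. Slot 14 mm wide, 150 long, open at the ends, rising at 30 degrees from vertical towards -x; lower (-x) wall 66 mm long up the slope, upper 50. The card's lower edge stands on the bottom, the card lies on the lower wall
- ball0_center (a point): centre of a white ceramic polishing ball, 30 mm across, 40 g, lying in the bowl at the start
- ball1_center (a point): centre of a white ceramic polishing ball, 30 mm across, 40 g, lying in the bowl at the start
- ball2_center (a point): centre of a white ceramic polishing ball, 30 mm across, 40 g, lying in the bowl at the start
- ball3_center (a point): centre of a white ceramic polishing ball, 30 mm across, 40 g, lying in the bowl at the start
- piston0_center (a point): centre of an aluminium engine piston, 64 mm across and 62 mm long, about 0.25 kg, lying on its side in the bowl (its y is its axis)
- piston1_center (a point): centre of an aluminium engine piston, 64 mm across and 62 mm long, about 0.25 kg, lying on its side in the bowl (its y is its axis)
- jar_center (a point): centre of a loose bystander: small amber jar, 48 mm across, 60 high; leave it alone
- tin_center (a point): centre of a loose bystander: dark steel tin, 54 mm across, 50 high; leave it alone
- carton_center (a point): centre of a loose bystander: cardboard carton 70 x 110 mm, 60 high; leave it alone
- wrench_grip (a point): handle of a 180 mm wrench lying on the bench; a bystander
- driver_grip (a point): handle of a 190 mm screwdriver lying on the bench; a bystander
Things that resemble listed ones, but are neither listed nor needed, are in the scene too. Of the things shaped like the part that bears slot, the wooden one is meant.

How it is judged:
On the way, in this order (a step that is already met when the one before it is completed fails the run):
1. the cover is lifted (value of joint cover above 1 rad), for 0.1 s.
2. the toggle is thrown to stop, the cover still up (value of joint toggle above 0.75 rad and value of joint cover above 0.6 rad), for 0.1 s.
3. the cover is shut again, the toggle at stop (value of joint toggle above 0.75 rad and value of joint cover below 0.08 rad), for 0.1 s.
4. the bowl is tipped with the card square across its rim near the mouth, both pistons behind the card (value of joint bowl above 0.3 rad and x of card_edge in the frame of rim between -0.03 and 0.04 m and y of card_edge in the frame of rim between -0.03 and 0.03 m and z of card_edge in the frame of rim between -0.012 and 0.02 m and angle between the y axis of card_edge and the y axis of rim, either way round below 0.2 rad and x of piston0_center in the frame of hinge between -0.1 and 0.085 m and y of piston0_center in the frame of hinge between -0.08 and 0.08 m and z of each of piston0_center, piston1_center in the frame of hinge above -0.03 m and x of piston1_center in the frame of hinge between -0.1 and 0.085 m and y of piston1_center in the frame of hinge between -0.08 and 0.08 m), for 0.2 s.
5. the bowl is level again with all the balls in the tray and both pistons in the bowl (value of joint bowl below 0.08 rad and x of piston0_center in the frame of hinge between -0.1 and 0.085 m and y of piston0_center in the frame of hinge between -0.08 and 0.08 m and z of each of piston0_center, piston1_center in the frame of hinge above -0.03 m and x of piston1_center in the frame of hinge between -0.1 and 0.085 m and y of piston1_center in the frame of hinge between -0.08 and 0.08 m and x of ball0_center in the frame of tray between -0.07 and 0.07 m and y of ball0_center in the frame of tray between -0.1 and 0.1 m and z of each of ball0_center, ball1_center, ball2_center, ball3_center in the frame of tray below 0.05 m and x of ball1_center in the frame of tray between -0.07 and 0.07 m and y of ball1_center in the frame of tray between -0.1 and 0.1 m and x of ball2_center in the frame of tray between -0.07 and 0.07 m and y of ball2_center in the frame of tray between -0.1 and 0.1 m and x of ball3_center in the frame of tray between -0.07 and 0.07 m and y of ball3_center in the frame of tray between -0.1 and 0.1 m), for 0.2 s.
At the end, for the whole second after the job is handed in: Balls in the tray; pistons in the bowl, bowl level (under 0.08 rad); toggle at stop (over 0.75 rad), cover shut (under 0.08 rad); card in its slot, leaning 20 to 43 degrees, within 30 mm and 0.15 rad along it; card and pistons at rest (all of step 3 and all of step 5 and x of card_center in the frame of slot between -0.055 and -0.013 m and y of card_center in the frame of slot between -0.03 and 0.03 m and z of card_center in the frame of slot between 0.035 and 0.062 m and angle between the y axis of card_center and the y axis of slot, either way round below 0.15 rad and angle between card_center's own z axis and vertical between 0.35 and 0.75 rad and linear speed of card below 0.02 m/s and linear speed of each of piston0, piston1 below 0.05 m/s); the robot touches nothing.
It fails at once if the bowl is tipped while the toggle is not at stop (value of joint bowl above 0.2 rad and value of joint toggle below 0.75 rad).
It fails at once if a bystander is shifted by more than 40 mm (distance of any of jar_center, tin_center, carton_center, wrench_grip, driver_grip from where it was at the start of the episode above 0.04 m).
It fails at once if a piston leaves the bowl (height (world z) of any of piston0_center, piston1_center below 0.06 m).
It also fails if it takes over 72 s, if anything falls off the work surface, if the arm or the gripper's body presses on something with over 40 N, if the wrist force passes 120 N, or if a joint passes its speed limit or range.

## Working session

There is one attempt and no reset: what is moved stays moved. The work goes in short steps, each a Python script; the robot and the scene stay as the last script left them, time stands still between calls to the robot, and variables do not carry over. Pictures are saved under pics/ and viewed, about 8 in all and at most 12, crops included, and the job is handed in when it is done.

```bash
mkdir -p pics; python3 - <<'E'
from workcell import vision,get_obs
import cv2,numpy as np
for n in("top","side"):
    r=vision.read_camera(n); cv2.imwrite(f"pics/{n}0.png",cv2.resize(r["frame"][:,:,::-1],(800,500),interpolation=cv2.INTER_CUBIC)); np.savez(f"{n}0.npz",f=r["frame"],K=r["intrinsics"],V=r["view"])
    print(n,r["intrinsics"].round(1).tolist(),(-r["view"][:3,:3].T@r["view"][:3,3]).round(3),r["view"][:3,:3].round(3).tolist())
o=get_obs();print(o["time_s"],o["position"],o["orientation"])
E
```

```text
top [[419.5, 0.0, 320.4], [0.0, 419.5, 199.4], [0.0, 0.0, 1.0]] [0.367 0.102 1.261] [[-0.007, -1.0, -0.025], [-0.989, 0.01, -0.146], [0.146, 0.023, -0.989]]
side [[398.1, 0.0, 318.4], [0.0, 398.1, 198.9], [0.0, 0.0, 1.0]] [0.442 0.935 1.162] [[-0.996, -0.085, -0.017], [-0.056, 0.785, -0.616], [0.066, -0.613, -0.787]]
0.1 [0.13981301 0.60872319 0.24761664] [ 0.70306032 -0.07972265  0.07959868 -0.70214994]
```

View pics/top0.png

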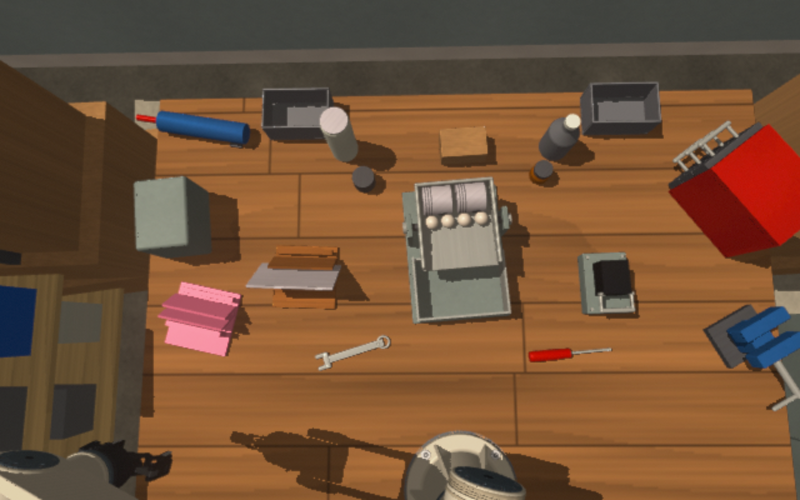

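View pics/side0.png

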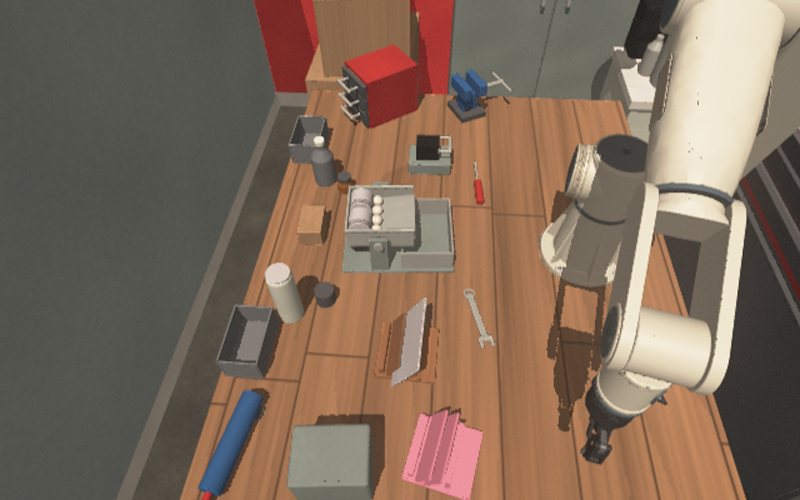

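Lookalikes (800x500 top view):
- **Racks:** wooden at (305,278) with the aluminium card, pink at (200,320) with a pink card. I choose the wooden one.
- **Boxes:** control box with black cover at (607,283), plain grey box at (172,217). I choose the first.
- **Trays:** the dark bins at (297,113) and (620,107) are not the polisher's tray at (460,290).

Next is a close crop with native pixel ticks.

```bash
cat > crop.py <<'E'
import cv2,numpy as np
def tile(img,x0,y0,x1,y1,s,tick=10):
    t=cv2.resize(img[y0:y1,x0:x1,::-1],None,fx=s,fy=s,interpolation=cv2.INTER_CUBIC)
    for x in range(-(-x0//tick)*tick,x1,tick):
        X=int((x-x0+.5)*s);cv2.line(t,(X,0),(X,5),(0,255,255),1);cv2.putText(t,str(x),(X-8,15),0,.3,(0,255,255),1)
    for y in range(-(-y0//tick)*tick,y1,tick):
        Y=int((y-y0+.5)*s);cv2.line(t,(0,Y),(5,Y),(0,255,255),1);cv2.putText(t,str(y),(6,Y+3),0,.3,(0,255,255),1)
    return t
def sheet(tiles,w=800,h=600):
    c=np.zeros((h,w,3),np.uint8)
    for t,(x,y) in tiles:
        t=t[:h-y,:w-x];c[y:y+t.shape[0],x:x+t.shape[1]]=t
    return c
E
python3 - <<'E'
import numpy as np,cv2
from crop import *
T=np.load("top0.npz")["f"];S=np.load("side0.npz")["f"]
cv2.imwrite("pics/sheet.png",sheet([(tile(T,457,195,517,258,4.3),(0,0)),(tile(S,323,103,369,143,5.7),(262,0)),(tile(T,190,190,279,255,3),(528,0)),
(tile(S,295,232,358,314,3.9),(0,275)),(tile(T,320,138,415,262,2.6),(250,275)),(tile(S,270,143,370,222,2.9),(505,275))]))
E
```

```text
(no output)
```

View pics/sheet.png

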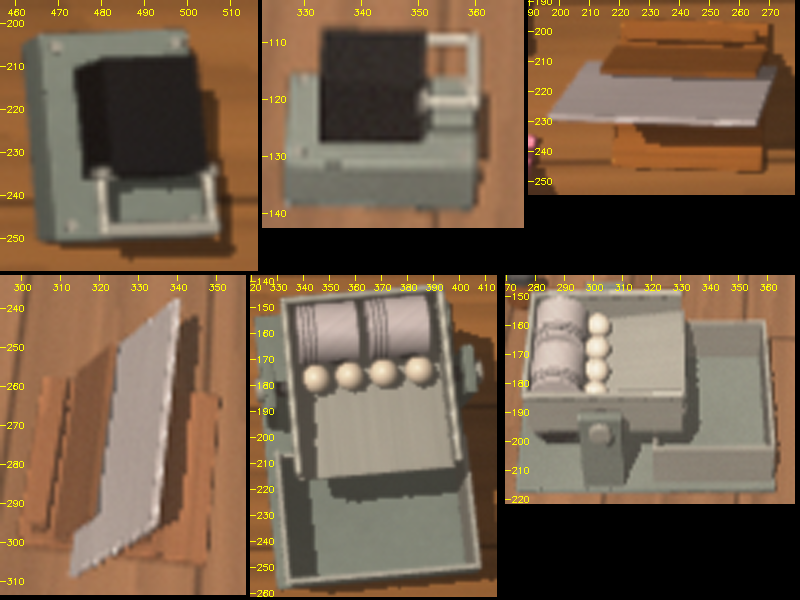

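```bash
cat > cam.py <<'E'
import numpy as np
def ray(c,uv):
    K,V=c["K"],c["V"];R=V[:3,:3];o=-R.T@V[:3,3];d=R.T@np.linalg.inv(K)@np.array([uv[0],uv[1],1.]);return o,d/np.linalg.norm(d)
def plane(c,uv,z):
    o,d=ray(c,uv);return o+d*(z-o[2])/d[2]
def tri(a,ua,b,ub):
    o1,d1=ray(a,ua);o2,d2=ray(b,ub);n=np.cross(d1,d2);t=np.linalg.solve(np.c_[d1,-d2,n],o2-o1)
    return o1+d1*t[0]+n*t[2]/2, abs(t[2])*np.linalg.norm(n)
def proj(c,p):
    q=c["K"]@(c["V"][:3,:3]@np.asarray(p)+c["V"][:3,3]);return q[:2]/q[2]
E
python3 - <<'E'
import numpy as np
from cam import *
np.set_printoptions(precision=4,suppress=True)
T=np.load("top0.npz");S=np.load("side0.npz")
def t1(x,y):return 456.5+x/4.3,194.5+y/4.3
def s1(x,y):return 322.5+(x-262)/5.7,102.5+y/5.7
def t2(x,y):return 189.5+(x-528)/3,189.5+y/3
def s2(x,y):return 294.5+x/3.9,231.5+(y-275)/3.9
def t3(x,y):return 319.5+(x-250)/2.6,137.5+(y-275)/2.6
def s3(x,y):return 269.5+(x-505)/2.9,142.5+(y-275)/2.9
print("box top corners z.045");
for p in[(42,33),(188,30),(215,236),(50,238)]:print(plane(T,t1(*p),.045))
for p in[(287,72),(285,160),(474,163),(478,75)]:print("side",plane(S,s1(*p),.045))
print("bar plane .09",plane(T,t1(105,230),.09),plane(T,t1(218,232),.09))
print("bar tri",tri(T,t1(105,230),S,s1(476,100)),tri(T,t1(218,232),S,s1(476,40)))
print("cover top near edge z.102",plane(T,t1(88,178),.102),plane(T,t1(207,177),.102),"far",plane(T,t1(100,62),.102),plane(T,t1(193,57),.102))
print("card top",tri(T,t2(553,122),S,s2(161,527)),tri(T,t2(757,125),S,s2(178,300)))
print("rack near base z0?",plane(T,t2(617,167),.0),plane(T,t2(765,170),.0))
print("rim",[plane(T,t3(*p),.154) for p in[(283,300),(300,478),(440,290),(458,465)]])
print("tray front top .08",plane(T,t3(287,585),.08),plane(T,t3(478,568),.08))
print("tray side view",plane(S,s3(776,478),.08),plane(S,s3(766,322),.08),plane(S,s3(653,450),.08))
print("rim side",plane(S,s3(526,398),.154),plane(S,s3(683,398),.154),plane(S,s3(683,293),.154),plane(S,s3(536,293),.154))
E
```

```text
box top corners z.045
[ 0.5337 -0.2922  0.045 ]
[ 0.5348 -0.3899  0.045 ]
[ 0.3968 -0.3981  0.045 ]
[ 0.3963 -0.2897  0.045 ]
side [ 0.5373 -0.3901  0.045 ]
side [ 0.5318 -0.2936  0.045 ]
side [ 0.3958 -0.2994  0.045 ]
side [ 0.3949 -0.3959  0.045 ]
bar plane .09 [ 0.4    -0.3103  0.09  ] [ 0.3982 -0.3817  0.09  ]
bar tri (array([ 0.3989, -0.3079,  0.0964]), np.float64(0.0019662241558321154)) (array([ 0.3986, -0.3822,  0.0888]), np.float64(0.0006649994578006924))
cover top near edge z.102 [ 0.4326 -0.2974  0.102 ] [ 0.4326 -0.3723  0.102 ] far [ 0.5067 -0.3095  0.102 ] [ 0.5094 -0.3688  0.102 ]
card top (array([0.4522, 0.4646, 0.1239]), np.float64(0.002016968335487197)) (array([0.4486, 0.2773, 0.1302]), np.float64(0.0003875492841105313))
rack near base z0? [0.4169 0.4378 0.    ] [0.4128 0.2888 0.    ]
rim [array([0.6733, 0.0956, 0.154 ]), array([0.4863, 0.0803, 0.154 ]), array([ 0.6818, -0.0681,  0.154 ]), array([ 0.4981, -0.0805,  0.154 ])]
tray front top .08 [0.3792 0.0942 0.08  ] [ 0.3958 -0.1102  0.08  ]
tray side view [0.378  0.1391 0.08  ] [ 0.3948 -0.1092  0.08  ] [0.5233 0.1086 0.08  ]
rim side [0.6687 0.1008 0.154 ] [0.4897 0.0882 0.154 ] [ 0.5007 -0.0801  0.154 ] [ 0.6816 -0.0679  0.154 ]
```

The sheet agrees with the given sizes:
- **Control box (top tile):** bar from (481,248) to (507,248). Rays onto z=0.09 put its centre at (0.399,-0.346), with a length of about 71 mm.
- **Card:** top edge from (198,230) to (266,231). It triangulates at z≈0.13 against 0.132 expected, with a length of 187 mm.
- **Rim:** corners give a bowl of 183 x 165 mm with yaw 0.069.

Now I move to the cover.

```bash
cat > lib.py <<'E'
import numpy as np
from scipy.spatial.transform import Rotation as Rot
from workcell import bot,hand,kinematics,get_obs,vision
np.set_printoptions(precision=4,suppress=True)
BY=.03; BX=np.array([np.cos(BY),np.sin(BY),0]); BAR=np.array([.399,-.346,.09]); HG=BAR+.11*BX-[0,0,.045]
PY=.069; PX=np.array([np.cos(PY),np.sin(PY),0]); PH=np.array([.590,.0087,.12])
CY=-.022; CX=np.array([np.cos(CY),np.sin(CY),0]); CTOP=np.array([.4504,.371,.131])
Z=np.array([0,0,1.])
def quat(jaw,down=(0,0,-1)):
    y=np.array(down,float);z=np.array(jaw,float);z-=y*(y@z);z/=np.linalg.norm(z)
    return Rot.from_matrix(np.c_[np.cross(y,z),y,z]).as_quat()
def bar(th):
    a=np.arctan2(.045,-.11)-th;r=np.hypot(.11,.045);return HG+r*np.cos(a)*BX+r*np.sin(a)*Z
def st(s=""):
    o=get_obs();print(s,"t",round(o["time_s"],2),"p",np.array(o["position"]),"F",np.array(o["wrist_force"]),"g",round(o["gripper_width"],4),flush=True);return o
def go(p,q=None,v=.2): bot.servo_line(list(p),None if q is None else list(q),v)
def snap(n,name):
    r=vision.read_camera(n);np.savez(name+".npz",f=r["frame"],K=r["intrinsics"],V=r["view"]);return r["frame"]
E
python3 - <<'E'
from lib import *
s30,c30=np.sin(np.pi/6),np.cos(np.pi/6)
cd=s30*CX-c30*Z
for s in(1,-1):
    for n,p,q in[("bar",BAR,quat(s*BX)),("bar16",bar(1.6),quat(s*BX)),("card",CTOP+.025*cd,quat(s*(c30*CX+s30*Z),cd)),("press",PH-.07*PX+.134*Z,quat(s*PX))]:
        j=kinematics.solve_ik(list(p),list(q));print(s,n,p,None if j is None else np.array(j))
E
```

```text
1 bar [ 0.399 -0.346  0.09 ] [-0.7172  0.4155  1.9644 -0.      0.7617 -0.7472]
1 bar16 [ 0.5571 -0.3413  0.1536] [-0.5519  0.4918  1.6475 -0.      1.0023 -0.5819]
1 card [0.4629 0.3707 0.1093] [ 0.8919  0.4009  2.0779 -0.935   0.5145  1.7109]
1 press [0.5202 0.0039 0.254 ] [ 0.0046  0.1839  1.8493 -0.      1.1085 -0.0644]
-1 bar [ 0.399 -0.346  0.09 ] [-0.7172  0.4155  1.9644 -0.      0.7617  2.3944]
-1 bar16 [ 0.5571 -0.3413  0.1536] [-0.5519  0.4918  1.6475 -0.      1.0023  2.5597]
-1 card [0.4629 0.3707 0.1093] [ 0.8919  0.4009  2.0779 -0.935   0.5145 -1.4307]
-1 press [0.5202 0.0039 0.254 ] None
```

```bash
python3 - <<'E'
from lib import *
q=quat(BX)
hand.move_gripper(.03,25)
bot.reach(list(BAR+[0,0,.16]),list(q)); st("above")
go(BAR+[0,0,-.002],v=.15); st("at bar")
hand.move_gripper(0.0,25); o=st("grip")
if .006<o["gripper_width"]<.014:
    off=np.array(o["position"])-BAR
    for th in np.linspace(.15,1.6,8):
        go(bar(th)-[0,0,.002],v=.12); o=st("th %.2f"%th)
        if np.linalg.norm(o["wrist_force"])>30: print("FORCE");break
from crop import *
import cv2
T=snap("top","top1");S=snap("side","side1")
cv2.imwrite("pics/cov.png",sheet([(tile(T,440,170,540,270,4),(0,0)),(tile(S,300,80,390,160,4.4),(402,0))],800,400))
E
```

```text
above t 4.12 p [ 0.3994 -0.3456  0.25  ] F [-0.221   0.5427  0.7349] g 0.0299
at bar t 5.36 p [ 0.3995 -0.3464  0.0887] F [0.5331 0.4138 0.1764] g 0.03
grip t 5.67 p [ 0.3993 -0.3463  0.0886] F [-0.5495 -1.2111  1.0176] g 0.009
th 0.15 t 5.97 p [ 0.4069 -0.3461  0.1043] F [-3.2257 -3.8171  1.2403] g 0.0093
th 0.36 t 6.33 p [ 0.4207 -0.3457  0.1238] F [-6.6524 -4.9076  6.195 ] g 0.0092
th 0.56 t 6.68 p [ 0.4393 -0.3448  0.1402] F [-8.549  -1.3861 11.447 ] g 0.0093
th 0.77 t 7.04 p [ 0.4616 -0.3443  0.1525] F [-3.9528 -0.6525 10.7742] g 0.0087
th 0.98 t 7.4 p [ 0.4855 -0.3437  0.1598] F [-1.5133  0.5509  9.0058] g 0.0091
th 1.19 t 7.76 p [ 0.5101 -0.343   0.1621] F [ 0.1775 -1.0849  8.7514] g 0.0092
th 1.39 t 8.12 p [ 0.5343 -0.3423  0.1592] F [ 0.6945 -2.319   5.366 ] g 0.009
th 1.60 t 8.47 p [ 0.5571 -0.3416  0.1512] F [ 1.9412 -4.6924  2.0121] g 0.0094
```

View pics/cov.png

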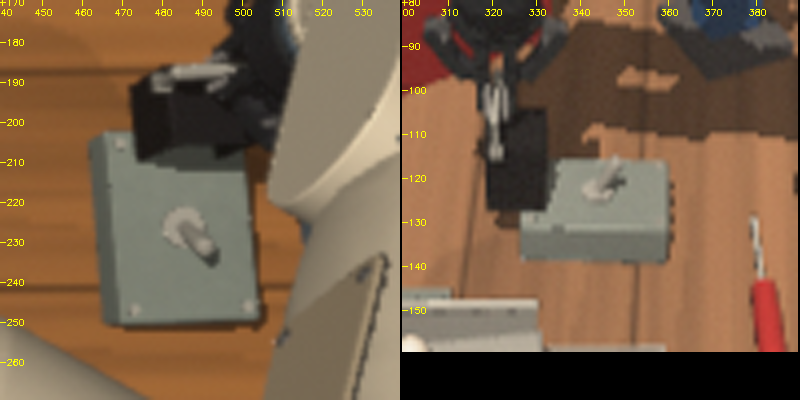

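The cover is up, and the toggle is clear with its base at top (485,226) and its tip at (492,233), leaning to the bar side. Next I throw it.

```bash
python3 - <<'E'
from lib import *
from cam import *
import cv2
from crop import *
T=np.load("top1.npz");piv=HG-.047*BX+.001*Z
print("pred base",proj(T,piv),"pred tip",proj(T,piv-.019*BX+.0396*Z))
b=plane(T,(485,225.7),.047); dy=(b-piv)@np.array([-np.sin(BY),np.cos(BY),0]);dx=(b-piv)@BX;print("dx,dy",dx,dy)
L=np.array([-np.sin(BY),np.cos(BY),0])*np.clip(dy,-.008,.008)
hand.move_gripper(.03); p=np.array(get_obs()["position"])
go(p+[0,0,.07],v=.25); hand.move_gripper(0.0,25)
def at(x,h): return HG+x*BX+L+(h+.017)*Z
go(at(-.098,.13),v=.3); go(at(-.098,.027),v=.25); st("start")
for x in np.arange(-.088,-.0475,.005):
    go(at(x,.027),v=.06); o=st("x%.3f"%x); f=np.array(o["wrist_force"])@BX
    if f<-14: break
go(at(x-.01,.027),v=.15); go(at(x-.01,.15),v=.3)
T=snap("top","top2");S=snap("side","side2")
cv2.imwrite("pics/tog.png",sheet([(tile(T,440,170,540,270,4),(0,0)),(tile(S,300,80,390,160,4.4),(402,0))],800,400))
E
```

```text
pred base [486.0201 226.6841] pred tip [491.8954 232.3597]
dx,dy 0.0028653505520588513 0.0030034889099269124
start t 10.93 p [ 0.412  -0.3429  0.0893] F [ 0.765   0.3796 -0.5863] g 0.0002
x-0.088 t 11.25 p [ 0.4222 -0.3429  0.0902] F [ 0.1483  0.1802 -0.1049] g 0.0002
x-0.083 t 11.5 p [ 0.4262 -0.3422  0.0892] F [ 0.1615  0.5397 -1.0515] g 0.0001
x-0.078 t 11.75 p [ 0.431 -0.342  0.089] F [ 0.8214 -0.5893  0.2687] g 0.0004
x-0.073 t 12.0 p [ 0.4362 -0.3419  0.0889] F [0.0418 0.1974 0.6694] g 0.0001
x-0.068 t 12.25 p [ 0.4413 -0.3418  0.089 ] F [ 0.2503 -0.491   0.4494] g -0.0002
x-0.063 t 12.5 p [ 0.4463 -0.3416  0.089 ] F [ 0.038  -0.0157  0.5988] g 0.0001
x-0.058 t 12.75 p [ 0.4513 -0.3415  0.089 ] F [-0.0493  0.2105 -0.9906] g -0.0002
x-0.053 t 13.0 p [ 0.4563 -0.3413  0.089 ] F [-0.4024 -0.6974  0.112 ] g -0.0001
x-0.048 t 13.25 p [ 0.4589 -0.3408  0.0886] F [-9.8772 -2.2272  4.1176] g -0.0002
```

View pics/tog.png

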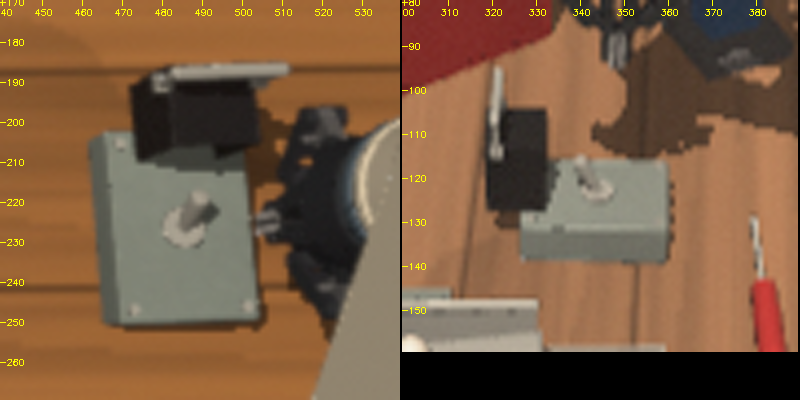

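The toggle now leans to the hinge, with its tip at top (489.5,219), and it met its stop at 10 N. Next I close the cover.

```bash
python3 - <<'E'
from lib import *
from cam import *
import cv2
from crop import *
T=np.load("top2.npz");piv=HG-.047*BX+.001*Z
print("pred stop tip",proj(T,piv+.019*BX+.0396*Z))
hand.move_gripper(.03,25)
go(bar(1.6)+[0,0,.07],v=.3); go(bar(1.6)-[0,0,.002],v=.2); hand.move_gripper(0.0,25); o=st("grip")
if .006<o["gripper_width"]<.014:
    for th in np.linspace(1.4,0,7): go(bar(th)-[0,0,.002],v=.14)
    go(bar(0)-[0,0,.005],v=.05); st("shut")
hand.move_gripper(.03); p=np.array(get_obs()["position"]); go(p+[0,0,.16],v=.3); st("up")
# head to the card, hover
s30,c30=.5,np.sqrt(.75); cd=s30*CX-c30*Z; q=quat(c30*CX+s30*Z,cd)
bot.reach([.45,0.,.36],list(quat(CX)))
bot.reach(list(CTOP-.08*cd),list(q)); st("hover card")
T=snap("top","top3");S=snap("side","side3")
cv2.imwrite("pics/shut.png",sheet([(tile(T,455,190,525,260,3.7),(0,0)),(tile(S,315,95,375,150,4.3),(262,0)),(tile(T,180,180,270,250,2.9),(525,0)),(tile(S,290,220,370,320,3.5),(0,240)),(tile(T,320,138,415,262,2.7),(290,240))],800,600))
E
```

```text
pred stop tip [490.576  218.7158]
grip t 15.88 p [ 0.5581 -0.3419  0.1534] F [ 0.8083 -1.1194  3.8844] g 0.0089
shut t 18.55 p [ 0.399  -0.3458  0.0859] F [-4.162   2.7979 11.79  ] g 0.0089
up t 19.57 p [ 0.399  -0.3459  0.2448] F [ 0.519  -0.1433 -1.2437] g 0.0298
hover card t 22.45 p [0.4111 0.3713 0.2005] F [0.3166 0.1533 0.5315] g 0.0298
```

View pics/shut.png

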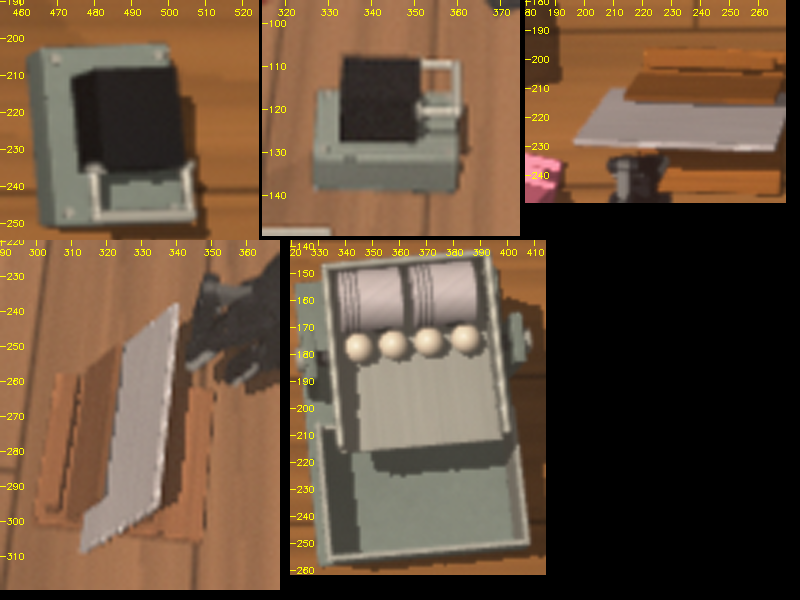

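The cover is shut again and matches the first picture: bar at top y≈248, and at side x≈360. The hand is over the aluminium card. Now I grip and draw it out.

```bash
python3 - <<'E'
from lib import *
import cv2
from crop import *
cd=.5*CX-np.sqrt(.75)*Z
hand.move_gripper(.04,25)
go(CTOP+.022*cd,v=.15); st("at card")
hand.move_gripper(0.0,40); o=st("grip40")
if .003<o["gripper_width"]<.009:
    hand.move_gripper(0.0,100); o=st("grip100"); p=np.array(o["position"]); np.save("grasp.npy",np.r_[p,o["orientation"]])
    go(p-.05*cd,v=.12); st("half"); go(p-.10*cd,v=.15); st("out")
    bot.reach([.45,.28,.42],list(quat(CX))); st("air")
T=snap("top","top4");S=snap("side","side4")
cv2.imwrite("pics/card.png",sheet([(cv2.resize(T[60:320,130:430,::-1],None,fx=1.33,fy=1.33),(0,0)),(cv2.resize(S[100:360,230:530,::-1],None,fx=1.33,fy=1.33),(401,0))],800,350))
E
```

```text
at card t 23.64 p [0.4614 0.3708 0.1122] F [-0.3975  0.5065  0.2232] g 0.04
grip40 t 24.04 p [0.4619 0.3712 0.1132] F [-0.7865 -2.4185  6.2724] g 0.0053
grip100 t 24.26 p [0.4619 0.3712 0.1132] F [-1.4241 -1.381   9.6352] g 0.0046
half t 24.83 p [0.437  0.3721 0.1566] F [ 1.4225  0.9511 -0.1318] g 0.0051
out t 25.32 p [0.4118 0.3722 0.1991] F [ 0.1917 -0.0373 -1.5308] g 0.0046
air t 26.27 p [0.4499 0.2794 0.4177] F [-0.4211 -0.1457 -3.2288] g 0.0051
```

View pics/card.png

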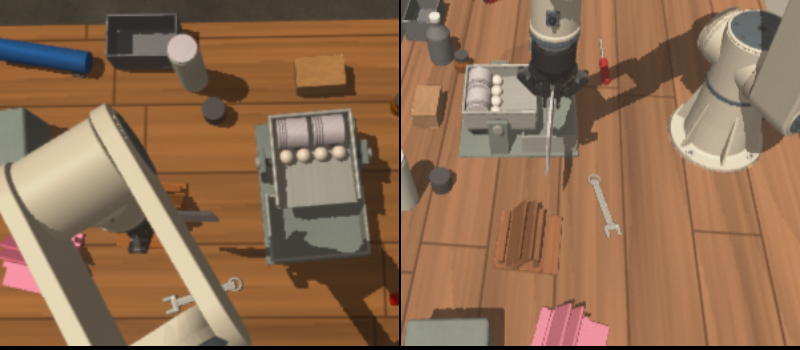

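The card hangs level from the gripper (the earlier dark lines are its shadow), and the wooden rack is empty. Next I lay it across the rim and tip the bowl along its arc.

```bash
cat >> lib.py <<'E'
H=.103
def edge(th,dx=0.,dz=0.):
    x,z=-.07+dx,.034+dz
    return PH+(x*np.cos(th)-z*np.sin(th))*PX+(z*np.cos(th)+x*np.sin(th))*Z
E
python3 - <<'E'
from lib import *
import cv2
from crop import *
q=quat(PX)
go(edge(0)+[0,0,H+.09],q,v=.3); b=np.array(st("over")["wrist_force"])
go(edge(0)+[0,0,H+.012],v=.2)
for dz in np.arange(.009,-.0121,-.003):
    go(edge(0)+[0,0,H+dz],v=.06); o=st("dz%.3f"%dz); f=np.array(o["wrist_force"])-b
    if f[2]>4: break
c=dz+.001; print("contact off",c); np.save("contact.npy",c)
for th in(.05,.1,.14,.18,.22,.26,.31,.36,.41,.46):
    go(edge(th)+[0,0,H+c],v=.05); o=st("th%.2f"%th); f=np.array(o["wrist_force"])-b
    if np.linalg.norm(f)>45: print("FORCE"); break
bot.dwell(1.0); st("tipped")
T=snap("top","top5");S=snap("side","side5")
cv2.imwrite("pics/tip.png",sheet([(tile(T,310,130,420,270,2.9),(0,0)),(tile(S,260,120,380,230,3.9),(325,0))],800,430))
E
```

```text
over t 27.51 p [0.52   0.0048 0.347 ] F [ 0.1666  0.1597 -0.904 ] g 0.0051
dz0.009 t 28.3 p [0.5207 0.004  0.267 ] F [ 0.3071  0.5491 -1.9932] g 0.0053
dz0.006 t 28.55 p [0.5201 0.0038 0.263 ] F [ 0.659  -0.0341 -2.7229] g 0.0045
dz0.003 t 28.8 p [0.5203 0.0039 0.26  ] F [ 0.5582 -0.4174 -0.872 ] g 0.0048
dz-0.000 t 29.05 p [0.5209 0.0034 0.2585] F [-2.8941 -3.8931 13.3813] g 0.0049
contact off 0.0009999999999999983
th0.05 t 29.3 p [0.5196 0.0033 0.2563] F [-2.2351 -3.3662 14.0116] g 0.0047
th0.10 t 29.55 p [0.5181 0.0032 0.2526] F [-2.4269 -3.0399 13.311 ] g 0.005
th0.14 t 29.8 p [0.5171 0.0031 0.2496] F [-2.6499 -3.5154 13.1107] g 0.0049
th0.18 t 30.05 p [0.5161 0.0031 0.2466] F [-1.6159 -3.8204 12.2584] g 0.0049
th0.22 t 30.3 p [0.5153 0.003  0.2435] F [-2.2138 -3.2604 11.8434] g 0.0052
th0.26 t 30.55 p [0.5145 0.003  0.2402] F [-1.9163 -3.6889  9.6578] g 0.0049
th0.31 t 30.8 p [0.5118 0.003  0.2351] F [-6.9318 -2.3663  4.4638] g 0.0049
th0.36 t 31.05 p [0.5116 0.0033 0.2311] F [-3.2066 -0.3275  5.3649] g 0.0048
th0.41 t 31.3 p [0.5114 0.0033 0.2273] F [-4.889  -1.1938  5.7226] g 0.0046
th0.46 t 31.55 p [0.5113 0.0033 0.2233] F [-4.6    -1.3747  5.7723] g 0.0046
tipped t 32.55 p [0.5113 0.0033 0.2235] F [-4.7401 -1.7288  5.3971] g 0.0052
```

View pics/tip.png

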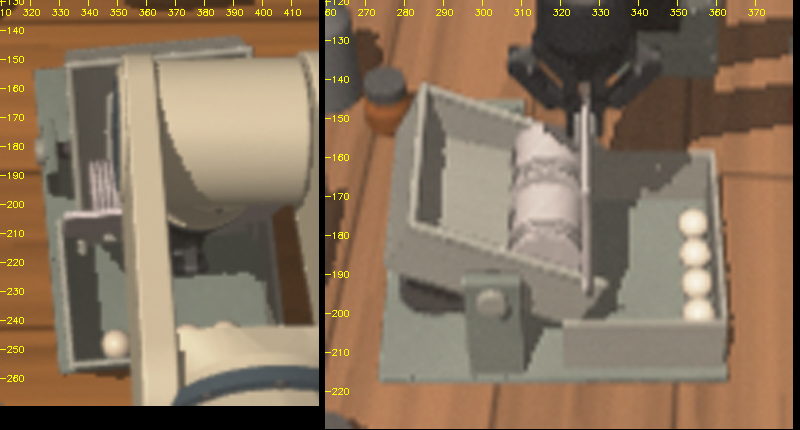

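The side view shows all four balls in the tray, near (353,175)–(355,198). Both pistons are held behind the card at (313–322,155–182), and the rim is pressed down about 34 mm (≈0.46 rad). Next I let the bowl come level, then carry the card back and look before inserting it.

```bash
python3 - <<'E'
from lib import *
from cam import *
import cv2
from crop import *
c=float(np.load("contact.npy"))
for th in(.40,.34,.28,.23,.19,.15,.12,.08,.04,.0): go(edge(th)+[0,0,H+c],v=.04)
st("level"); bot.dwell(.6); o=st("level2")
go(edge(0)+[0,0,H+.03],v=.06); go(edge(0)+[0,0,H+.14],v=.25)
bot.reach([.45,.28,.42],list(quat(CX)))
g=np.load("grasp.npy");cd=.5*CX-np.sqrt(.75)*Z
out=g[:3]-.10*cd
bot.reach(list(out),list(quat(np.sqrt(.75)*CX+.5*Z,cd))); o=st("out"); print("out cmd",out)
S=snap("side","side6");T=snap("top","top6"); Sc=np.load("side6.npz");Tc=np.load("top6.npz")
p=np.array(o["position"]);Yd=np.array([-np.sin(CY),np.cos(CY),0])
pts=[p+a*cd+b*Yd for a,b in((-.022,-.095),(-.022,.095),(.103,.095),(.103,-.095))]
def ov(t,c,x0,y0,s):
    P=np.array([(proj(c,k)-[x0-.5,y0-.5])*s for k in pts]).astype(int)
    for k in P: cv2.circle(t,tuple(map(int,k)),2,(0,0,255),-1)
    return t
cv2.imwrite("pics/ret.png",sheet([(ov(tile(S,290,215,390,325,4),Sc,290,215,4),(0,0)),(ov(tile(T,180,180,290,260,2.5),Tc,180,180,2.5),(405,0)),(tile(S,265,140,370,225,3.7),(405,205))],800,520))
E
```

```text
level t 35.2 p [0.5216 0.0037 0.2592] F [-1.3806 -2.7294  7.6539] g 0.0048
level2 t 35.8 p [0.5214 0.0037 0.2591] F [ 0.7222 -1.8648  7.9402] g 0.005
out t 39.08 p [0.4131 0.3722 0.2008] F [-0.2694 -0.3266 -1.1854] g 0.0045
out cmd [0.4119 0.3723 0.1998]
```

View pics/ret.png

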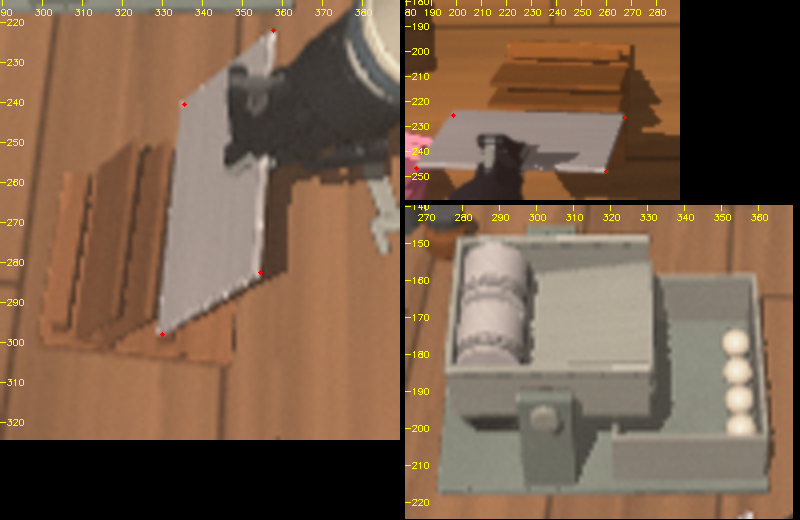

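The predicted card corners (red dots) lie on the seen ones, so the card has not slipped. The bowl is level with the pistons at its back, and the four balls are in the tray at side (353–356,177–200). Next I insert the card.

```bash
python3 - <<'E'
from lib import *
import cv2
from crop import *
g=np.load("grasp.npy");cd=.5*CX-np.sqrt(.75)*Z;q=quat(np.sqrt(.75)*CX+.5*Z,cd)
ok=True
for s,v in((.075,.1),(.06,.08),(.045,.08),(.03,.08),(.015,.08),(.005,.05),(.001,.04)):
    go(g[:3]-s*cd,q,v); o=st("s%.3f"%s)
    if np.linalg.norm(o["wrist_force"])>25: print("FORCE"); ok=s<.01; break
if ok:
    hand.move_gripper(.012,25); hand.move_gripper(.04); go(g[:3]-.10*cd,v=.15); st("rel")
    go(g[:3]-.10*cd+[-.03,0,.1],v=.3)
bot.dwell(.3)
S=snap("side","side7");T=snap("top","top7")
cv2.imwrite("pics/end.png",sheet([(tile(S,285,215,385,325,4),(0,0)),(tile(T,180,170,290,260,3.5),(405,0)),(cv2.resize(T[40:320,100:560,::-1],None,fx=.85,fy=.85),(405,320))],800,560))
E
```

```text
s0.075 t 39.58 p [0.4248 0.3715 0.178 ] F [ 0.1564 -0.3928 -3.0213] g 0.005
s0.060 t 39.92 p [0.4322 0.3719 0.165 ] F [ 1.8499  0.4934 -2.0796] g 0.0047
s0.045 t 40.27 p [0.4397 0.3716 0.1518] F [ 3.551  -0.1215 -1.5986] g 0.005
s0.030 t 40.61 p [0.4471 0.3714 0.1389] F [ 2.9014 -0.2406 -2.0248] g 0.005
s0.015 t 40.95 p [0.4546 0.3713 0.1261] F [ 3.8613  1.3    -1.7448] g 0.0048
s0.005 t 41.3 p [0.4596 0.3713 0.1174] F [ 4.7456  0.8233 -2.4725] g 0.0051
s0.001 t 41.55 p [0.4615 0.3714 0.114 ] F [ 4.0089  1.3791 -1.8484] g 0.0049
rel t 42.98 p [0.4119 0.3721 0.1994] F [-1.0685 -0.704   0.028 ] g 0.0398
```

View pics/end.png

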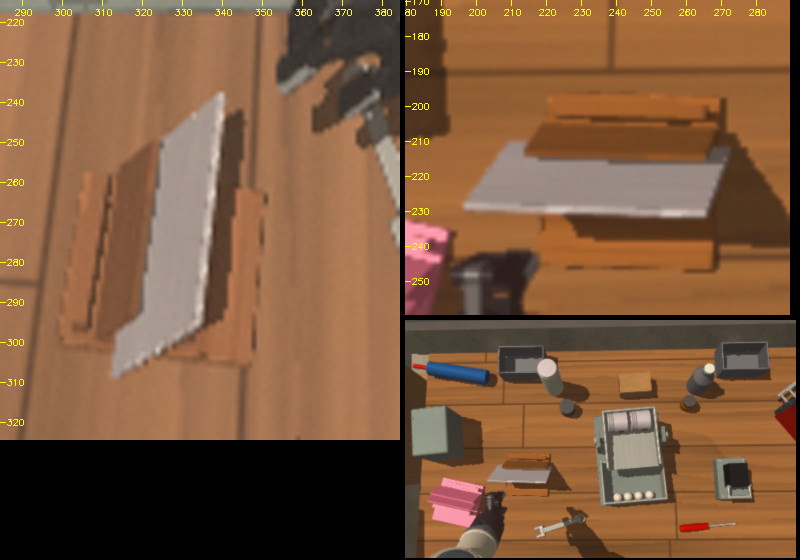

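The card stands as it did at the start (side corner (340,237), top edge (198,229)–(266,231)). The pistons are in the bowl, the four balls are in the tray, the cover is shut, and the bystanders are in place.

```bash
python3 -c "
from workcell import hand_in,get_obs
print(get_obs()['time_s'],get_obs()['wrist_force']);hand_in()"
```

```text
43.8833 [-0.62606284 -0.2118831   0.19922663]
the job is handed in; nothing more can be done
```

The polisher job is done and handed in at 43.9 s of the 72 s allowed. No verdict was reported.

- **Cover and toggle:** I lifted the cover by its bar along its arc to about 1.6 rad. I pushed the toggle against its stop at about 10 N, and its tip was seen within about 1 pixel of the predicted stop position. The cover was then closed by the bar.
- **Card and bowl:** I laid the card across the rim (contact within a few mm of the predicted height) and pressed the bowl to about 0.46 rad. All four balls ran into the tray and both pistons stayed behind the card. The bowl came back level with the card still on it.
- **Card return:** The card went back into the wooden rack along the line it came out on, with forces of about 5 N or less.

**Last checks:** The final pictures show the card in its slot at its starting pixels, the cover shut, the bowl level with both pistons in it, four balls in the tray, and the bystanders where they were by eye. The wrist force was about 0.7 N, so the arm was free. No check failed or disagreed. The joint angles are inferred from the arm's path and the pictures, not measured directly.

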